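# Open the child-resistant pill tub

### The job

Open the amber pill tub in the rack: press its child-resistant cap down hard and, keeping it pressed, give it about a quarter turn anticlockwise (seen from above), then lift it off. Set the cap down flat, blue knob up, inside the green tray without dropping it, let go, and leave the inhaler, jar, pill crusher and measuring cup where they are.

Things in the scene. Friction and masses are not known exactly. Their poses are not given: they have to be found in the camera images.
- rack: Blue-grey slatted plastic rack, fixed to the surface: 100 (x) by 200 (y) by 45 mm high, 5 mm floor, one divider across the middle of y. Origin: centre of its underside. The tub stands in the +y half, the inhaler in the -y half.
- tub: Amber pill tub held immovably in the rack: body 72 mm diameter, shoulder 84 mm and open mouth 112 mm above its origin (centre of its underside, z up). Neck 50 mm in diameter with two ledges (outer radius 30 mm) centred on its +x and -x directions that hold the cap's two lugs down.
- tub_mouth (a point): Centre of the tub's mouth, 112 mm above its origin. The lock: the cap turns only while pressed 4 to 8 mm down (aim for 5 to 7). Turned anticlockwise seen from above it is past the lock's tooth at about 0.4 rad and clear of the ledges, free to rise, at 0.8 rad; 1.2 rad is a safe turn, a stop comes at about 2.2 rad.
- cap: White ribbed cap, 70 mm diameter, 62 mm high in all, about 65 g, loose but locked on the tub. Origin: centre of its open lower rim, z up. Flat deck 38 mm above the origin. Locked, the origin lies 92 mm above the tub's origin and the cap's x lies along the tub's x (about 0.1 rad of play). Once past the lock it rises and lifts straight off; lift 25 mm to clear the neck.
- cap_knob (a point): Centre of the round blue ribbed grip knob on the cap's deck, 50 mm above the cap's origin, on its axis. The knob is 36 mm in diameter and 24 mm high, from the deck (38 mm) to 62 mm above the cap's origin; the deck round it is 17 mm wide.
- liner (a joint): Travel (m) of the sprung liner inside the cap that pushes it up off the tub: 0.003 at the start, 0.007 when the cap is 4 mm down, 0.011 when 8 mm down, where the rim hits the tub's shoulder, 0 when off. Pressing takes about 8 N to start, 13 N at 4 mm, 18 N at 8 mm.
- tray: Green plastic tray, fixed to the surface: 150 (x) by 180 (y) by 14 mm high outside, walls and floor 4 mm. Origin: centre of its underside, so the inner floor is 4 mm above it.
- inhaler: Yellow L-shaped inhaler, 84 mm high, 34 mm wide, standing loose in the rack; bystander. Origin: centre of its underside.
- jar: Round glass jar with bamboo lid, 80 mm diameter, 90 mm high, loose bystander. Origin: centre of its underside.
- crusher: Stainless pill crusher with a T-bar, 64 mm diameter, 107 mm high, loose bystander. Origin: centre of its underside.
- cup: Orange measuring cup with handle, 72 mm rim diameter, 70 mm high, loose bystander. Origin: centre of its underside.
Mind the look-alikes: they are no part of the job. Leave any turquoise look-alike of the cap alone.

How it is judged:
By the outcome, as a careful person would: the job done as asked, in the order asked, and still so for the second after the job is handed in, with the robot touching nothing.
It also fails if it takes over 42 s, if anything falls off the work surface, if the arm or the gripper's body presses on something with over 40 N, if the wrist force passes 120 N, or if a joint passes its speed limit or range.

### The arm

A 6-joint arm with a two-finger parallel gripper is mounted at the origin on the work surface. World frame = base frame: x ahead of the robot, y to its left, z up, the work surface at z = 0. Lengths are in m, angles in rad, forces in N, time in s.
With the tool pointing down it reaches from about 0.375 to 0.9 m from the base axis. Payload 3.1 kg.
Tool frame: the origin (TCP) lies at the centre of the arm's flange, where the gripper is bolted on; the fingertips stand 173 mm ahead of it and the grasp point (between the pads) lies 155 mm ahead of it (tip_extent is the distance from the TCP to the fingertips, in m); z points along the fingers, y is the direction in which the jaws open and shut (so a half turn about z gives the same grasp; the last joint's range is limited). The gripper opens to 85 mm and grips with 20 to 120 N. Pads are 22 mm wide; open, the fingers measure 114 mm over their backs; the gripper's body (76 mm by 85 mm) begins 54 mm behind the grasp point. The pads swing forward as they close: fully open they stand 13 mm farther back than shut.
Start: joints at [-1.423, 0.527, 1.433, -0, 1.181, -0.178], TCP at [0.2, -0.592, 0.405] pointing down, gripper open.
Joint ranges: [-3.08, 3.08], [-0.75, 2.2], [0.22, 2.44], [-1.43, 4.57], [0, 2.65], [-2.85, 2.85]. Speed limits (rad/s): [2.79, 2.79, 3.14, 3.14, 3.14, 3.14].

### API

Orientations are given as a unit quaternion [x, y, z, w].
In Python, from station import sense, snapshot, sign_off, tip_extent gives the robot as it stands. The module is installed in compiled form; this text tells all that it offers.
- The arm moves only by the tool servo_tool, never from a script. Its argument "rows" is a list of rows, each a list of 3 entries, a list of its own where there are three numbers: the shift along the tool's x, y, z in mm, then the turn about the tool's z in degrees, then the opening, from -1 (shut) to 1 (fully open), so that 0 is half open. A call has 1 to 8 rows; each row is the pose to reach, as a shift and turn from the pose measured when the call began, along the tool's axes at that moment; what a row does not reach only later rows make up. A row lasts 1/10 s, in which the tool goes at most 50 mm and 8.59 degrees, less where a joint would pass 70% of its speed; a pose out of reach is approached as far as the arm can. A call with a gripper value outside its range is refused whole. The fingers move at their own pace and stop on an object; "force" is the grip in N (left out, the last holds). Time passes only in rows, so rows that repeat a pose let the fingers close. It gives the time, the measured TCP pose, the force and the opening at its end, in the units of the state.
- sense(): the state, without advancing time (a new reading comes with each control period).
- snapshot(name): name is "scene" or "top"; returns a dict with "image" (420x560x3 uint8, blue, green, red), "z_map" (420x560 float32, m along the optical axis (not along the pixel's ray), 0 where there is no reading), "vertical_fov" (degrees; the focal length in pixels is half the picture's height over the tangent of half this angle, whatever the lens; pixels are square), "cx", "cy" (the principal point, pixels), "cam_to_world" (4x4, takes a point from camera to world coordinates). Camera axes: x right, y down, z forward; pixel columns grow to the right and rows downward; lengths in m; the calibration is good to about 2 mm. A picture is of the moment at which its call begins.
- sign_off(): hands the job in, once; it reports no verdict.
The state is a dict: "t": time; "q": joint angles; "qd": joint speeds; "tau": joint torques, N m; "tcp_pos": TCP position; "tool_rot": TCP orientation; "force": force on the tool from outside, world axes, zero at the start; "ft_torque": the same for the moment, N m; "finger_gap": opening from 0.0 (shut) to 1.0 (fully open).
Only numpy, scipy, OpenCV 4.12 (cv2) and the standard library are available. Lean on these libraries where they do the work, as an engineer would, in place of code of your own. Each camera call takes 0.05 s, during which the arm holds its last target. There are 200 camera calls.

## Working session

There is one attempt and no reset: what is moved stays moved. The work goes in short steps, Python scripts to look and compute and a tool call to move; the robot and the scene stay as the last step left them, time stands still between calls to the robot, and variables do not carry over. Pictures are saved under pics/ and viewed, about 8 in all and at most 12, crops included, and the job is handed in when it is done.

Besides the shell and the picture viewer there is one more tool, called after "Emit:" by a JSON object that holds its "fn" and its "kwargs", one argument or row to a line. servo_tool: Moves the arm, as the interface text tells. Its arguments: {"type":"object","properties":{"rows":{"type":"array"},"force":{"type":"number"}},"required":["rows"]}

```bash
mkdir -p pics
cat > h.py <<'E'
import numpy as np, cv2
from station import *
def grab(n,save=None):
    s=snapshot(n)
    if save: cv2.imwrite('pics/'+save,s['image'])
    im=s['image'];h,w=im.shape[:2]
    f=h/2/np.tan(np.radians(s['vertical_fov'])/2)
    v,u=np.mgrid[:h,:w];z=s['z_map']
    P=np.stack([(u-s['cx'])/f*z,(v-s['cy'])/f*z,z,np.ones_like(z)],-1)@np.array(s['cam_to_world']).T
    P=P[...,:3].copy();P[z==0]=np.nan
    return s,im,P
E
python3 - <<'E'
from h import *
st=sense();print(st['t'],st['tool_rot'],st['force'],tip_extent)
ims=[]
for n in('scene','top'):
    s,im,P=grab(n,n+'0.png');print(n,s['cx'],s['cy'],s['vertical_fov'],np.round(s['cam_to_world'],3).tolist())
    np.save(n+'.npy',P)
E
```

```text
0.0 [ 9.86761823e-01  1.62172472e-01  1.50488567e-05 -1.09287495e-03] [-0.42238654 -0.71550767  1.04770015] 0.1734
scene 276.152242287288 208.08508312968908 49.86003247170209 [[-0.141, 0.838, -0.527, 1.06], [0.99, 0.113, -0.085, 0.083], [-0.011, -0.533, -0.846, 0.919], [0.0, 0.0, 0.0, 1.0]]
top 286.22415670553136 205.92280007027824 49.9950208333463 [[-0.012, -0.988, 0.156, 0.425], [-0.999, 0.016, 0.03, -0.029], [-0.033, -0.156, -0.987, 0.923], [0.0, 0.0, 0.0, 1.0]]
```

View pics/scene0.png

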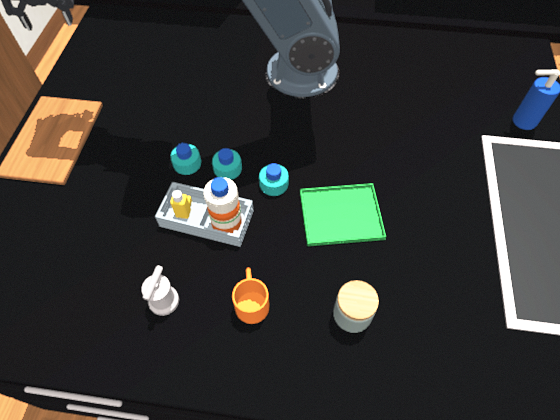

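View pics/top0.png

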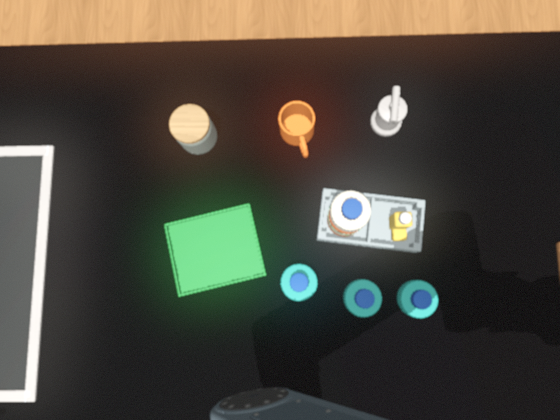

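The white cap with its blue knob is at scene (220,187) and top (351,210). There are three turquoise decoys to leave alone. The tray is at scene (342,214) and top (215,250).

Run:
```python
from h import *
def big(m):
    n,l,st,c=cv2.connectedComponentsWithStats(m.astype(np.uint8));k=1+np.argmax(st[1:,4]);return l==k
wins={'scene':(165,225,190,250),'top':(185,240,320,375)}
for n in wins:
    im=cv2.imread(f'pics/{n}0.png');P=np.load(n+'.npy');hsv=cv2.cvtColor(im,cv2.COLOR_BGR2HSV)
    a,b,c,d=wins[n];W=np.zeros(im.shape[:2],bool);W[a:b,c:d]=1
    H,S,V=cv2.split(hsv)
    bl=W&(H>100)&(H<130)&(S>130)
    bl=big(bl);q=P[bl];zt=np.nanpercentile(q[:,2],90)
    t=q[np.abs(q[:,2]-zt)<.006];(c0,r)=cv2.minEnclosingCircle(t[:,:2].astype(np.float32))
    print(n,'knob',bl.sum(),'zt',zt,'mean',t.mean(0),'circ',c0,r)
    wh=W&(S<60)&(V>150)&(P[...,2]>.12)&(P[...,2]<.145);q=P[wh];(c0,r)=cv2.minEnclosingCircle(q[:,:2].astype(np.float32));print(' deck',len(q),np.nanmedian(q[:,2]),c0,r)
    g=big((H>45)&(H<75)&(S>150)&(V>100)&(P[...,2]<.03));q=P[g];print(' tray',cv2.minAreaRect(q[:,:2].astype(np.float32)),np.nanmedian(q[:,2]))
    p=P.reshape(-1,3);k=(p[:,2]>.03)&(p[:,2]<.055)&(abs(p[:,0]-.47)<.25)&(abs(p[:,1]+.2)<.3)
    gm=(S<70)&(V>60)&(P[...,2]>.036)&(P[...,2]<.055);gm=gm&(cv2.dilate(W.astype(np.uint8),np.ones((61,121)))>0);q=P[gm];
    print(' rack',len(q),cv2.minAreaRect(q[:,:2].astype(np.float32)))
```

```text
scene knob 270 zt 0.1604903810205171 mean [ 0.54695732 -0.11799744  0.15878115] circ (0.5455278754234314, -0.11833645403385162) 0.018616287037730217
 deck 555 0.134415166967914 (0.5455588698387146, -0.11764222383499146) 0.036307089030742645
 tray ((0.4815119802951813, 0.14622795581817627), (0.1637749969959259, 0.18286414444446564), 12.946301460266113) 0.00847901992994271
 rack 967 ((0.5388405919075012, -0.16805383563041687), (0.20193281769752502, 0.10455809533596039), 82.01866149902344)
top knob 1 zt 0.15530587944518304 mean [ 0.53576126 -0.10239573  0.15530588] circ (0.5357612371444702, -0.10239572823047638) 9.999999747378752e-05
 deck 883 0.13415101212015212 (0.541203498840332, -0.1181027740240097) 0.03577541932463646Traceback (most recent call last):
  File "<stdin>", line 14, in <module>
  File "<stdin>", line 3, in big
    return _wrapfunc(a, 'argmax', axis=axis, out=out, **kwds)
    return bound(*args, **kwds)
ValueError: attempt to get argmax of an empty sequence
```

Run:
```python
from h import *
P=np.load('top.npy');im=cv2.imread('pics/top0.png');H,S,V=cv2.split(cv2.cvtColor(im,cv2.COLOR_BGR2HSV))
print(im[210,351],im[250,215],P[210,351],P[250,215],np.nanmin(P[...,2]))
W=np.zeros(H.shape,bool);W[185:240,320:375]=1
m=W&(P[...,2]>.15);q=P[m];print('knobtop',m.sum(),q.mean(0),cv2.minEnclosingCircle(q[:,:2].astype(np.float32)))
for n in('top','scene'):
    P=np.load(n+'.npy');im=cv2.imread(f'pics/{n}0.png');H,S,V=cv2.split(cv2.cvtColor(im,cv2.COLOR_BGR2HSV))
    m=(H>40)&(H<85)&(S>100)&(V>90)&(P[...,2]>.01)&(P[...,2]<.02)
    l=cv2.morphologyEx(m.astype(np.uint8),cv2.MORPH_CLOSE,np.ones((3,3)))
    q=P[m];print(n,m.sum(),cv2.minAreaRect(q[:,:2].astype(np.float32)), np.percentile(q[:,:2],[1,99],axis=0))
```

```text
[237 170 122] [152 230 126] [ 0.53691022 -0.11585074  0.15777236] [0.48121554 0.14635222 0.00515628] -0.7682307231519268
knobtop 355 [ 0.54071825 -0.11777229  0.15801795] ((0.5417105555534363, -0.1185443103313446), 0.01870052143931389)
top 647 ((0.4840949773788452, 0.14649879932403564), (0.1501293182373047, 0.18034745752811432), 12.96879768371582) [[0.39467492 0.04547475]
 [0.57362335 0.24707279]]
scene 489 ((0.49427783489227295, 0.04702901840209961), (0.1759149134159088, 0.39748498797416687), 3.825387477874756) [[0.39801274 0.04529489]
 [0.57820336 0.24645871]]
```

Emit:
{"fn": "servo_tool", "kwargs": {
  "rows": [
    [[40,-28,0],0,0.2],
    [[80,-57,0],0,0.2],
    [[119,-85,0],0,0.2],
    [[159,-113,0],0,0.2],
    [[199,-141,0],0,0.2],
    [[239,-169,0],0,0.2],
    [[278,-198,0],0,0.2],
    [[278,-198,0],0,0.2]
  ]
}}

```text
t: 0.9
tcp_pos: [0.4019, -0.3101, 0.4039]
tool_rot: [0.986, 0.166, -0.0, -0.003]
force: [0.1, -0.9, 1.3]
finger_gap: 0.601
```

Emit:
{"fn": "servo_tool", "kwargs": {
  "rows": [
    [[40,-27,0],0,0.2],
    [[80,-55,0],0,0.2],
    [[120,-82,10],0,0.2],
    [[160,-110,20],0,0.2],
    [[197,-135,30],0,0.2],
    [[197,-135,30],0,0.2],
    [[197,-135,30],0,0.2],
    [[197,-135,30],0,0.2]
  ]
}}

```text
t: 1.7
tcp_pos: [0.5436, -0.1191, 0.3748]
tool_rot: [0.986, 0.165, -0.0, -0.003]
force: [-0.1, -0.3, -0.0]
finger_gap: 0.596
```

Run:
```python
from h import *
import station
st=sense();print(st['t'],st['q'],st['tcp_pos'],st['tool_rot'],st['force'],st['finger_gap'],station.tip_extent)
s,im,P=grab('scene','s1.png');np.save('s1.npy',P)
s,im2,P=grab('top')
c=[cv2.resize(i[a:b,c:d],(390,390),interpolation=cv2.INTER_CUBIC) for i,(a,b,c,d) in((im,(90,250,130,290)),(im2,(130,290,270,430)))]
cv2.imwrite('pics/c1.png',np.hstack(c))
```

```text
1.7 [-0.41749929  0.47394668  1.63695292  0.00502998  1.0343542   0.81908211] [ 0.54357982 -0.1191059   0.3748088 ] [ 9.86279692e-01  1.65058645e-01 -3.34872892e-04 -2.81098424e-03] [-0.12863774 -0.3003623  -0.00909215] 0.5963063217045436 0.1734
```

View pics/c1.png

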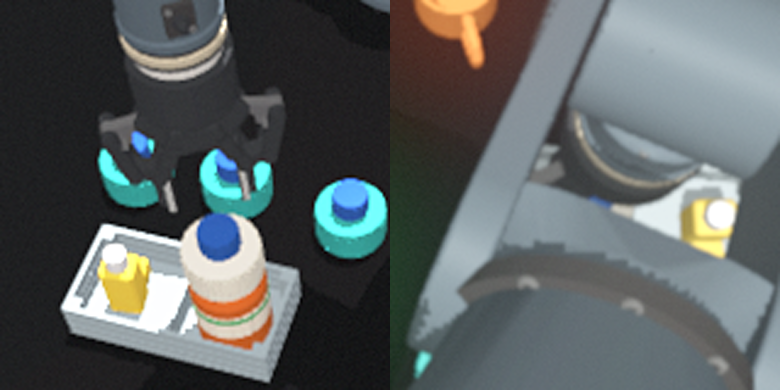

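Gripper is above the cap, with its tips at crop (170,205) and (247,195). I'll measure the tip positions.

Run:
```python
from h import *
P=np.load('s1.npy')
for a,b,c,d in((150,180,192,206),(150,175,225,236)):
    q=P[a:b,c:d].reshape(-1,3);k=(q[:,2]>.17)&(abs(q[:,0]-.54)<.06);q=q[k];z=q[:,2].min();t=q[q[:,2]<z+.008];print(z,t.mean(0),len(t))
```

```text
0.20451703619479622 [ 0.56139539 -0.14253618  0.20894107] 8
0.20891559791118852 [ 0.5451013  -0.08599421  0.21339679] 13
```

Emit:
{"fn": "servo_tool", "kwargs": {
  "rows": [
    [[0,-1,20],0,0.2],
    [[0,-1,40],0,0.2],
    [[0,-1,50],0,0.2],
    [[0,-1,58],0,0.2],
    [[0,-1,65],0,0.2],
    [[0,-1,65],0,0.2]
  ]
}}

```text
t: 2.4
tcp_pos: [0.5429, -0.1185, 0.3096]
tool_rot: [0.986, 0.164, -0.0, -0.003]
force: [-1.0, 0.2, 0.2]
finger_gap: 0.599
```

Run:
```python
from h import *
s,im,P=grab('scene');cv2.imwrite('pics/c2.png',cv2.resize(im[120:250,150:290],(700,600),interpolation=cv2.INTER_CUBIC))
```

```text
(no output)
```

View pics/c2.png

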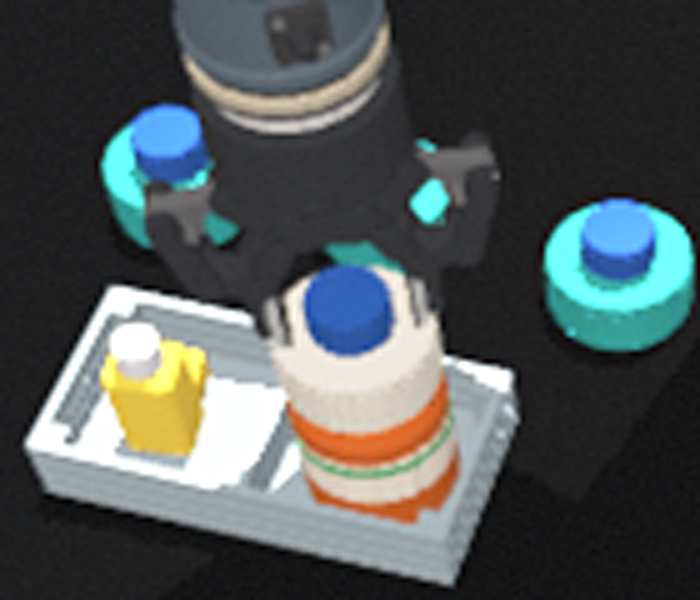

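The fingers straddle the knob: left tip at crop (275,325), right at (420,300), knob at (348,308). That's well centred, so I'll close.

Emit:
{"fn": "servo_tool", "kwargs": {
  "rows": [
    [[0,0,0],0,0.0],
    [[0,0,0],0,-0.2],
    [[0,0,0],0,-0.4],
    [[0,0,0],0,-0.5],
    [[0,0,0],0,-0.5],
    [[0,0,0],0,-0.5]
  ],
  "force": 90
}}

```text
t: 3.05
tcp_pos: [0.5433, -0.1184, 0.3112]
tool_rot: [0.986, 0.164, 0.001, -0.002]
force: [-2.1, 1.0, 6.1]
finger_gap: 0.386
```

Emit:
{"fn": "servo_tool", "kwargs": {
  "rows": [
    [[0,0,2],0,-0.5],
    [[0,0,4],0,-0.5],
    [[0,0,6],0,-0.5],
    [[0,0,6],0,-0.5],
    [[0,0,6],0,-0.5]
  ]
}}

```text
t: 3.55
tcp_pos: [0.5432, -0.1182, 0.3072]
tool_rot: [0.986, 0.165, 0.001, -0.002]
force: [-2.8, 0.4, 11.7]
finger_gap: 0.388
```

Emit:
{"fn": "servo_tool", "kwargs": {
  "rows": [
    [[0,0,4],0,-0.5],
    [[0,0,5],0,-0.5],
    [[0,0,5.5],0,-0.5],
    [[0,0,5.5],0,-0.5]
  ]
}}

```text
t: 3.95
tcp_pos: [0.5431, -0.1181, 0.3042]
tool_rot: [0.986, 0.165, 0.001, -0.002]
force: [-4.0, 0.0, 16.7]
finger_gap: 0.39
```

Emit:
{"fn": "servo_tool", "kwargs": {
  "rows": [
    [[0,0,2],-4,-0.5],
    [[0,0,2],-9,-0.5],
    [[0,0,2],-14,-0.5],
    [[0,0,2],-19,-0.5],
    [[0,0,2],-24,-0.5],
    [[0,0,2],-29,-0.5],
    [[0,0,2],-34,-0.5],
    [[0,0,2],-34,-0.5]
  ]
}}

```text
t: 4.75
tcp_pos: [0.5432, -0.1178, 0.3048]
tool_rot: [0.895, 0.447, 0.002, -0.001]
force: [-2.0, 3.0, 14.9]
finger_gap: 0.392
```

Emit:
{"fn": "servo_tool", "kwargs": {
  "rows": [
    [[0,0,2.2],-5,-0.5],
    [[0,0,2.2],-10,-0.5],
    [[0,0,2.2],-15,-0.5],
    [[0,0,2.2],-20,-0.5],
    [[0,0,2.2],-26,-0.5],
    [[0,0,2.2],-32,-0.5],
    [[0,0,2.2],-38,-0.5],
    [[0,0,2.2],-38,-0.5]
  ]
}}

```text
t: 5.55
tcp_pos: [0.5427, -0.1172, 0.3048]
tool_rot: [0.7, 0.714, 0.002, -0.0]
force: [-4.1, 4.0, 15.8]
finger_gap: 0.388
```

Run:
```python
from h import *
st=sense();print(st['q'],st['ft_torque'],st['force'])
s,im,P=grab('scene');cv2.imwrite('pics/c3.png',cv2.resize(im[140:240,170:290],(720,600),interpolation=cv2.INTER_CUBIC))
```

```text
[-0.41503231  0.57270685  1.70103711  0.00618961  0.86659549 -0.43953874] [0.44999686 0.97294251 0.11136457] [-4.12392108  3.98086414 15.766244  ]
```

View pics/c3.png

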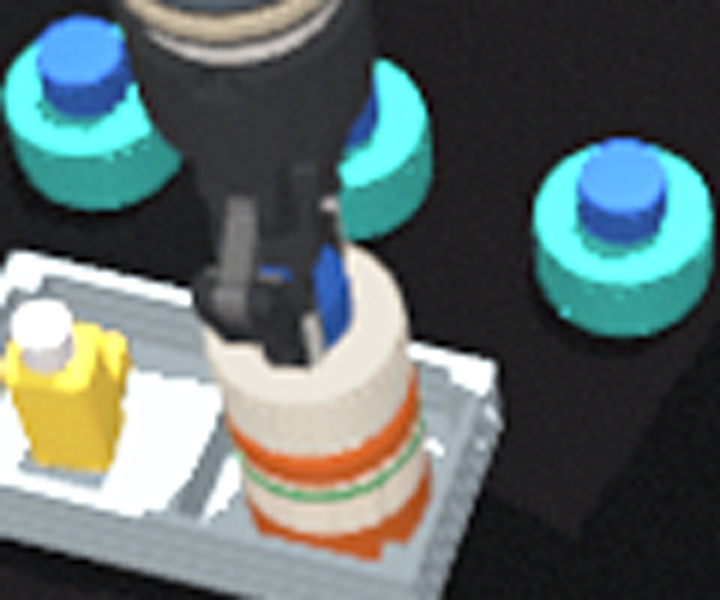

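The gripper holds the knob at crop (300,290) and has turned about 72°. I'll lift gently and watch the force.

Emit:
{"fn": "servo_tool", "kwargs": {
  "rows": [
    [[0,0,-2],0,-0.5],
    [[0,0,-5],0,-0.5],
    [[0,0,-8],0,-0.5],
    [[0,0,-11],0,-0.5],
    [[0,0,-14],0,-0.5],
    [[0,0,-14],0,-0.5]
  ]
}}

```text
t: 6.2
tcp_pos: [0.5426, -0.1172, 0.3188]
tool_rot: [0.7, 0.714, 0.002, -0.0]
force: [-0.3, 0.4, -1.5]
finger_gap: 0.394
```

Emit:
{"fn": "servo_tool", "kwargs": {
  "rows": [
    [[0,0,-8],0,-0.5],
    [[0,0,-16],0,-0.5],
    [[0,0,-26],0,-0.5],
    [[0,0,-38],0,-0.5],
    [[0,0,-50],0,-0.5],
    [[0,0,-50],0,-0.5]
  ]
}}

```text
t: 6.8
tcp_pos: [0.5431, -0.1176, 0.3712]
tool_rot: [0.7, 0.714, 0.003, 0.002]
force: [0.7, -0.3, -1.0]
finger_gap: 0.392
```

Run:
```python
from h import *
s,im,P=grab('scene');cv2.imwrite('pics/c4.png',cv2.resize(im[110:240,150:300],(690,600),interpolation=cv2.INTER_CUBIC))
```

```text
(no output)
```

View pics/c4.png

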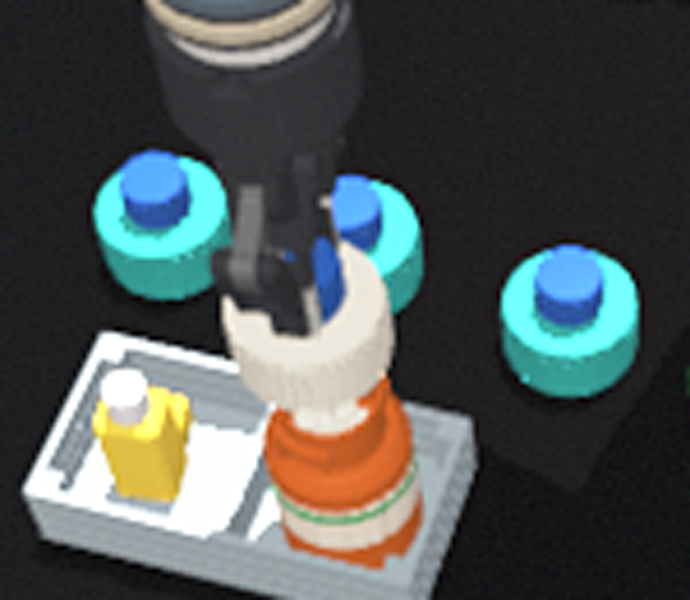

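The cap is off and held upright at crop (310,340), and the bare neck shows at (330,415). Carrying it to the tray.

Emit:
{"fn": "servo_tool", "kwargs": {
  "rows": [
    [[15,-3,0],0,-0.5],
    [[45,-9,0],0,-0.5],
    [[80,-17,0],0,-0.5],
    [[115,-24,0],0,-0.5],
    [[150,-31,0],0,-0.5],
    [[185,-38,0],0,-0.5],
    [[220,-46,0],0,-0.5],
    [[245,-51,0],0,-0.5]
  ]
}}

```text
t: 7.65
tcp_pos: [0.4849, 0.1291, 0.3699]
tool_rot: [0.7, 0.715, 0.002, -0.0]
force: [1.0, 0.3, -1.3]
finger_gap: 0.388
```

Emit:
{"fn": "servo_tool", "kwargs": {
  "rows": [
    [[10,-2,0],0,-0.5],
    [[18,-4,0],0,-0.5],
    [[18,-4,0],0,-0.5],
    [[18,-4,0],0,-0.5]
  ]
}}

```text
t: 8.05
tcp_pos: [0.4808, 0.1465, 0.3699]
tool_rot: [0.7, 0.714, 0.002, -0.0]
force: [-0.2, 0.2, -1.1]
finger_gap: 0.385
```

Emit:
{"fn": "servo_tool", "kwargs": {
  "rows": [
    [[0,0,20],0,-0.5],
    [[0,0,50],0,-0.5],
    [[0,0,80],0,-0.5],
    [[0,0,105],0,-0.5],
    [[0,0,125],0,-0.5],
    [[0,0,137],0,-0.5],
    [[0,0,142],0,-0.5],
    [[0,0,142],0,-0.5]
  ]
}}

```text
t: 8.85
tcp_pos: [0.4815, 0.1464, 0.2276]
tool_rot: [0.7, 0.714, 0.002, -0.0]
force: [-0.8, 0.3, -0.4]
finger_gap: 0.391
```

Run:
```python
from h import *
s,im,P=grab('scene');cv2.imwrite('pics/c5.png',cv2.resize(im[150:260,290:400],(600,600),interpolation=cv2.INTER_CUBIC))
H,S,V=cv2.split(cv2.cvtColor(im,cv2.COLOR_BGR2HSV));m=(S<60)&(V>140);m[:150]=0;m[260:]=0;m[:,:290]=0;m[:,400:]=0
q=P[m];h,e=np.histogram(q[:,2],np.arange(0,.12,.004));print([(round(a,3),int(b)) for a,b in zip(e,h) if b])
```

```text
[(np.float64(0.0), 12), (np.float64(0.004), 8), (np.float64(0.012), 7), (np.float64(0.016), 20), (np.float64(0.02), 29), (np.float64(0.024), 26), (np.float64(0.028), 24), (np.float64(0.032), 28), (np.float64(0.036), 32), (np.float64(0.04), 30), (np.float64(0.044), 41), (np.float64(0.048), 217), (np.float64(0.052), 83), (np.float64(0.056), 3), (np.float64(0.06), 3), (np.float64(0.064), 6), (np.float64(0.068), 1), (np.float64(0.072), 1), (np.float64(0.104), 1), (np.float64(0.108), 3)]
```

View pics/c5.png

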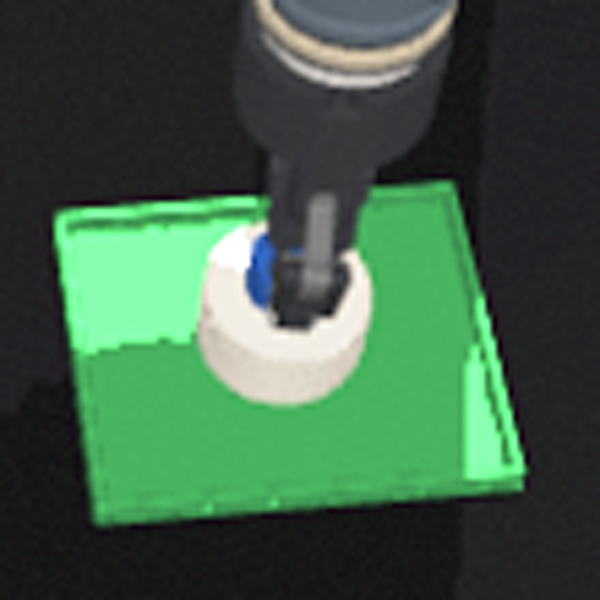

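The cap hangs level over the tray at crop (285,315), with about 9 mm left to go.

Emit:
{"fn": "servo_tool", "kwargs": {
  "rows": [
    [[0,0,3],0,-0.5],
    [[0,0,6],0,-0.5],
    [[0,0,8],0,-0.5],
    [[0,0,9],0,-0.5],
    [[0,0,9],0,-0.5],
    [[0,0,9],0,-0.5]
  ]
}}

```text
t: 9.5
tcp_pos: [0.4817, 0.1466, 0.2192]
tool_rot: [0.7, 0.714, 0.002, 0.0]
force: [-1.0, 0.9, -0.8]
finger_gap: 0.39
```

Emit:
{"fn": "servo_tool", "kwargs": {
  "rows": [
    [[0,0,0.5],0,-0.5],
    [[0,0,1],0,-0.5],
    [[0,0,1.5],0,-0.5],
    [[0,0,1.5],0,-0.5],
    [[0,0,1.5],0,-0.5]
  ]
}}

```text
t: 10.0
tcp_pos: [0.4817, 0.1467, 0.2183]
tool_rot: [0.7, 0.714, 0.002, 0.0]
force: [0.0, -0.0, 6.1]
finger_gap: 0.39
```

Contact at 6 N, so the cap is on the floor. Releasing.

Emit:
{"fn": "servo_tool", "kwargs": {
  "rows": [
    [[0,0,0],0,-0.1],
    [[0,0,0],0,0.1],
    [[0,0,0],0,0.3],
    [[0,0,0],0,0.4],
    [[0,0,0],0,0.4],
    [[0,0,0],0,0.4]
  ]
}}

```text
t: 10.6
tcp_pos: [0.4817, 0.1467, 0.2182]
tool_rot: [0.7, 0.714, 0.002, 0.0]
force: [0.2, -0.4, -0.4]
finger_gap: 0.698
```

Emit:
{"fn": "servo_tool", "kwargs": {
  "rows": [
    [[0,0,-8],0,0.4],
    [[0,0,-20],0,0.4],
    [[0,0,-40],0,0.4],
    [[0,0,-70],0,0.4],
    [[0,0,-110],0,0.4],
    [[0,0,-150],0,0.4],
    [[0,0,-150],0,0.4],
    [[0,0,-150],0,0.4]
  ]
}}

```text
t: 11.4
tcp_pos: [0.4809, 0.1463, 0.3701]
tool_rot: [0.7, 0.714, 0.004, 0.002]
force: [-0.3, -1.0, -0.9]
finger_gap: 0.696
```

Run:
```python
from h import *
print(sense()['force'],sense()['tcp_pos'])
s,im,P=grab('scene','s6.png')
H,S,V=cv2.split(cv2.cvtColor(im,cv2.COLOR_BGR2HSV));m=(S<60)&(V>140)&(abs(P[...,2]-.042)<.006)&(abs(P[...,0]-.482)<.06)&(abs(P[...,1]-.146)<.06)
q=P[m];A=np.c_[q[:,:2]-q[:,:2].mean(0),np.ones(len(q))];print(m.sum(),np.nanmedian(q[:,2]),cv2.minEnclosingCircle(q[:,:2].astype(np.float32)),np.linalg.lstsq(A,q[:,2],rcond=None)[0])
a=cv2.imread('pics/scene0.png');d=cv2.absdiff(a,im).max(2)
for n,(r0,r1,c0,c1) in dict(jar=(280,335,330,380),crusher=(265,315,140,182),cup=(270,325,230,272),inhaler=(188,222,168,192)).items(): print(n,np.median(d[r0:r1,c0:c1]),(d[r0:r1,c0:c1]>50).mean())
```

```text
[-0.32722968 -0.97263043 -0.8977314 ] [0.48094446 0.14630141 0.37008836]
394 0.041299514480919175 ((0.4865366518497467, 0.14525273442268372), 0.035861946642398834) [-0.01658117  0.00142854  0.04115474]
jar 17.0 0.0
crusher 6.0 0.0
cup 14.0 0.0
inhaler 19.0 0.030637254901960783
```

View pics/s6.png

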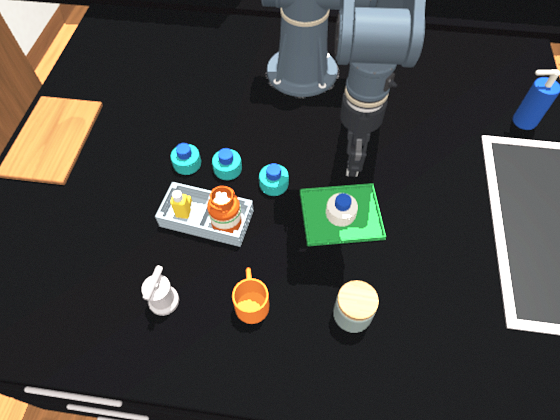

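The cap sits flat in the tray at (342,209) with the knob up. The tub at (223,210) is open and the bystanders haven't moved.

```bash
python3 -c "
from station import *
print(sign_off())"
```

```text
the job is handed in; nothing more can be done
None
```

The tub is open. The cap is standing flat in the green tray with its blue knob up, and I handed the job in at about 11.5 s.

- **Opening:** I gripped the knob at 90 N and pressed the cap about 6–7 mm down (about 15–17 N). Keeping it pressed, I turned it about 72° anticlockwise and lifted it off without resistance.
- **Placing:** I lowered the cap until it touched the tray floor at about 6 N. Then I let go and raised the gripper about 15 cm clear.
- **Last checks:** The cap's deck is at 41 mm (42 expected), level within about 1°, and near the middle of the tray. Comparing pictures from before and after showed no movement of the jar, crusher or cup. About 3% of pixels changed at the inhaler, probably from shadow, and it looks to be in its original place. The turquoise look-alikes appear undisturbed.
- **Disagreements:** The two cameras differed by about 4 mm in the cap's x position, so I used the average, and the grip came out well centred.

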